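# Put the tinning tools away, shut the drawer and latch it

## Task

Put the tools away in the cupboard's open drawer: lay the scraper flat in the long compartment that runs front to back, and the iron tongs flat in the crosswise compartment just behind the drawer front. Then push the drawer fully home until it clicks in, and only then swing the brass latch on top of the cupboard round until it stops with its hook in front of the drawer's stud. Leave the burner, the cup and the finial undisturbed where they stand.

Things in the scene. Friction and masses are not known exactly. Their poses are not given: they have to be found in the camera images.
- cupboard: Low pine cupboard, 240 deep (x) x 285 wide (y) x 200 mm high, fixed to the blue-tiled shelf. Origin at shelf level in the middle of its front plane; its x points into the cupboard (away from the robot), y to the left, z up. Flat top at 200 mm. One open-topped drawer at the top, closed off below by a fixed front.
- drawer (a joint): Drawer travel in m: 0 = fully home, 0.155 to 0.17 at the start; the drawer slides out along the cupboard's -x. It runs with about 2 N friction; in the last 15 mm a spring catch resists with up to about 8 N in all (more if pushed fast), and once within about 5 mm of home the catch draws it in and holds it. It can be pushed anywhere on its front panel.
- drawer_face (a point): Point on the outer face of the drawer's front panel, moving with it: midway across its 285 mm width, 22 mm below its top edge, 30 mm above the drawer floor; axes as the cupboard's. The panel is flat, 14 mm thick, 68 mm high, its top level with the cupboard's top (200 mm).
- stud_top (a point): Top of a brass stud, 8 mm thick and 12 mm high, on the top edge of the drawer's front panel, 46 mm left (+y) of its middle; moves with the drawer.
- lengthwise_tray (a point): Centre of the floor of the drawer's left-hand (+y) compartment, which runs front to back: inside 150 mm in x, 72 mm in y. Moves with the drawer, axes as the cupboard's. Floor 148 mm above the shelf; side and back walls 35 mm high, dividers 28 mm high and 6 mm thick, the front panel rises 52 mm above the floor.
- crosswise_tray (a point): Centre of the floor of the drawer's front right compartment, directly behind the front panel: inside 72 mm in x, 165 mm in y. Same walls, axes and floor height. The compartment behind it (further in, +x) already has a grey whetstone in it that is fixed in place.
- scraper: Scraper, 125 mm long, 0.12 kg: straight wooden handle (18 wide, 16 mm high) and flat dark iron blade (40 wide, 4 mm thick). Origin on its underside at mid length, near its centre of mass; x along it to the blade, z up; handle from x = -62 to +19 mm. Lies flat on the shelf, at one side of the drawer (tongs at the other, either way). May go in its compartment either way round.
- tongs: Closed pair of blackened iron tongs, rigid, 144 mm long, 36 mm wide at the splayed rein ends, 10 mm thick, 0.18 kg, lying flat on the shelf. Origin on the underside of the joint block in the middle (block 32 long in x, 20 wide in y, 12 mm high); x along it to the jaws, z up. It may lie in its compartment either way round.
- latch (a joint): Swivel angle of the brass latch in rad: 0 = closed against its stop, pointing to the cupboard's front (-x) with its hook in front of the stud; positive = turned open, clockwise seen from above, so that at 1.57 it points to the cupboard's +y; 1.1 to 1.7 at the start. Stiff enough to stay where it is left (about 1.5 N at the knob to turn).
- latch_pivot (a point): The latch's upright pivot axis at the cupboard's top (200 mm), 45 mm behind the front plane; axes as the cupboard's. Closed, the latch arm is a bar lying 6 to 16 mm left (+y) of the pivot, reaching 66 mm forward, 2 to 11 mm above the top, its hook turned to -y. A boss 26 mm across, 16 mm high stands round the pivot.
- latch_knob (a point): Top of the round knob on the latch arm (16 mm across, top 33 mm above the cupboard's top), closed at 46 mm in front and 11 mm left of the pivot; moves and turns with the latch.
- burner: Bystander: pierced copper incense burner, 90 mm across, 142 mm high, standing loose; origin under its centre.
- cup: Bystander: lidded copper measuring cup, 68 mm across with a handle, 112 mm high, loose; origin under its centre.
- finial: Bystander: cast brass lid finial, 44 mm across, 72 mm high, loose; origin under its centre.

How it is judged:
By the outcome, as a careful person would: the job done as asked, in the order asked, and still so for the second after the job is handed in, with the robot touching nothing.
It also fails if it takes over 72 s, if anything falls off the work surface, if the arm or the gripper's body presses on something with over 40 N, if the wrist force passes 120 N, or if a joint passes its speed limit or range.

## Robot

A 6-joint arm with a two-finger parallel gripper is mounted at the origin on the work surface. World frame = base frame: x ahead of the robot, y to its left, z up, the work surface at z = 0. Lengths are in m, angles in rad, forces in N, time in s.
With the tool pointing down it reaches from about 0.3 to 0.875 m from the base axis. Payload 6.4 kg.
Tool frame: the origin (TCP) lies midway between the tips of the shut fingers; the grasp point (between the pads) lies 19 mm behind it (manip.pinch_z is the z of the grasp point in the tool frame, in m); z points along the fingers, y is the line along which they close (so a half turn about z gives the same grasp; the last joint's range is limited). The gripper opens to 85 mm and grips with 20 to 120 N. Pads are 22 mm wide; open, the fingers measure 114 mm over their backs; the gripper's body (76 mm by 85 mm) begins 54 mm behind the grasp point. The pads swing forward as they close: fully open they stand 13 mm farther back than shut.
Start: joints at [1.089, 0.181, 1.607, -0, 1.354, -0.206], TCP at [0.157, 0.553, 0.231] pointing down, gripper open.
Joint ranges: [-2.99, 2.99], [-0.89, 2.07], [0.3, 2.58], [-1.14, 4.28], [0, 2.63], [-3.12, 3.12]. Speed limits (rad/s): [2.57, 2.57, 3.01, 3.14, 3.14, 3.14].

## Interface

Orientations are given as a 3x3 rotation matrix whose columns are the frame's x, y, z axes.
In Python, from workcell import manip gives the robot as it stands.
- The arm moves only by the tool jog_arm, never from a script. Its argument "motion" is text: rows parted by semicolons, each of 7 numbers parted by spaces: the shift along the tool's x, y, z each as a share of 0.2 m, from -1 to 1, then the turn, a rotation vector about the tool's x, y, z each as a share of pi rad, from -1 to 1, then the opening, from 0 (shut) to 1 (fully open). In form: dx dy dz ax ay az gripper; .... A call has 1 to 10 rows; each row shifts and turns the commanded pose from where the row before left it, along the tool's axes as they then stand; what a row does not reach is not made up. A row lasts 1/10 s, in which the tool goes at most 50 mm and 8.59 degrees, less where a joint would pass 70% of its speed; a pose out of reach is approached as far as the arm can. A call with a number of a shift or a turn outside -1 to 1 is refused whole. A call with a gripper value outside its range is refused whole. The fingers move at their own pace and stop on an object; "grip_force" is the grip in N (left out, the last holds). Time passes only in rows, so rows that do not move let the fingers close. It gives the time, the measured TCP pose, the force, the opening and the grip force at its end, in the units of the state.
- manip.state(): the state, without advancing time (a new reading comes with each control period).
- manip.get_image(name): name is "scene" or "top"; returns a dict with "image" (400x640x3 uint8, red, green, blue), "fov_y" (degrees; the focal length in pixels is half the picture's height over the tangent of half this angle, whatever the lens; pixels are square), "cx", "cy" (the principal point, pixels), "origin" and "orientation" of the camera in the world. Camera axes: x right, y down, z forward; pixel columns grow to the right and rows downward; lengths in m; the calibration is good to about 2 mm. A picture is of the moment at which its call begins. There is no depth.
- manip.close_job(): hands the job in; it is judged then, once.
Trained networks look in the newest picture that a camera, given by its name, has taken for a name from the list of things; names that differ only in an ending like _2 or _b are one class to them, and where a whole thing is asked for, a point or a joint stands for the part that bears it (a point fixed in the world has none). Each returns a list of dicts, best first, with "score" (0 to 1); they miss things now and then, are a little off and sometimes report something else, mostly with a low value. They report only what shows in the picture. A call takes as long as a camera call.
- manip.spot_in(thing, camera): "position" ([row, column] in pixels, amid what is visible of it).
- manip.mark_of(thing, camera): "position" ([row, column] in pixels: a listed point, or the origin of a listed thing).
The state is a dict: "clock": time; "qpos": joint angles; "joint_velocities": joint speeds; "joint_efforts": joint torques, N m; "position": TCP position; "tool_rot": TCP orientation; "wrist_force": force on the tool from outside, world axes, zero at the start; "moment": the same for the moment, N m; "gripper_width": opening from 0.0 (shut) to 1.0 (fully open); "grasp_force": force on a finger pad.
Only numpy, scipy, OpenCV 4.12 (cv2) and the standard library are available. Lean on these libraries where they do the work, as an engineer would, in place of code of your own. Each camera call takes 0.05 s, during which the arm holds its last target. There are 200 camera calls.

## Working session

There is one attempt and no reset: what is moved stays moved. The work goes in short steps, Python scripts to look and compute and a tool call to move; the robot and the scene stay as the last step left them, time stands still between calls to the robot, and variables do not carry over. Pictures are saved under pics/ and viewed, at most 10 in all, crops included, and the job is handed in when it is done.

Besides the shell and the picture viewer there is one more tool, called as name(argument=value, ...) on one line, values as JSON. jog_arm: Moves the arm, as the interface text tells. Shift numbers are shares of 0.2 m and turn numbers shares of pi rad, none past 1 either way. Its arguments: {"type":"object","properties":{"motion":{"type":"string"},"grip_force":{"type":"number"}},"required":["motion"]}

```bash
mkdir -p pics; ls; cat > h.py <<'E'
import numpy as np, cv2
from workcell import manip
def ray(im,rc):
    f=200/np.tan(np.radians(im['fov_y'])/2)
    d=np.array([(rc[1]-im['cx'])/f,(rc[0]-im['cy'])/f,1.]); R=np.array(im['orientation'])
    return np.array(im['origin']),R@d
def onz(im,rc,z):
    o,d=ray(im,rc); return o+d*(z-o[2])/d[2]
def proj(im,p):
    f=200/np.tan(np.radians(im['fov_y'])/2)
    c=np.array(im['orientation']).T@(np.array(p)-np.array(im['origin']))
    return np.array([im['cy']+f*c[1]/c[2],im['cx']+f*c[0]/c[2]])
def tri(a,ra,b,rb):
    o1,d1=ray(a,ra);o2,d2=ray(b,rb);d1/=np.linalg.norm(d1);d2/=np.linalg.norm(d2)
    t=np.linalg.lstsq(np.c_[d1,-d2],o2-o1,rcond=None)[0]
    p,q=o1+t[0]*d1,o2+t[1]*d2
    return (p+q)/2,np.linalg.norm(p-q)
def save(im,n,s=1.25): cv2.imwrite('pics/'+n,cv2.resize(im['image'][:,:,::-1],None,fx=s,fy=s))
E
python3 - <<'E'
from h import *
np.set_printoptions(precision=4,suppress=True)
I={c:manip.get_image(c) for c in('scene','top')}
for c in I:
    save(I[c],c+'0.png'); print(c,I[c]['fov_y'],I[c]['cx'],I[c]['cy'],I[c]['origin'],np.array(I[c]['orientation']).round(3).tolist())
for t in 'cupboard drawer_face stud_top lengthwise_tray crosswise_tray scraper tongs latch_pivot latch_knob burner cup finial'.split():
    m={c:manip.mark_of(t,c) for c in I}
    for c in m: print(t,c,[(np.round(x['position'],1).tolist(),round(x['score'],2)) for x in m[c][:2]])
    if m['scene'] and m['top']: print('   ',*tri(I['scene'],m['scene'][0]['position'],I['top'],m['top'][0]['position']))
print(manip.state(),manip.pinch_z)
E
```

```text
pics
scene 48.14176097956159 316.59711258405156 202.74203156412057 [ 1.0892 -0.6354  0.8827] [[0.778, 0.402, -0.483], [0.628, -0.517, 0.582], [-0.015, -0.756, -0.655]]
top 50.54539895529414 319.77690023345974 200.345795152266 [ 0.4145 -0.0054  1.3209] [[0.02, -0.992, 0.123], [-1.0, -0.019, 0.014], [-0.011, -0.124, -0.992]]
cupboard scene [([185.8, 340.1], 0.71)]
cupboard top [([184.8, 321.4], 0.68)]
    [0.6024 0.016  0.2279] 0.028952591374059176
drawer_face scene [([178.1, 286.4], 0.71), ([178.6, 368.1], 0.71)]
drawer_face top [([235.1, 313.8], 0.78)]
    [0.4569 0.0193 0.1832] 0.014306593787251092
stud_top scene [([161.6, 305.1], 0.87), ([357.4, 227.4], 0.38)]
stud_top top [([234.9, 298.7], 0.65)]
    [0.4642 0.0671 0.209 ] 0.010445923754534276
lengthwise_tray scene [([188.6, 339.9], 0.65)]
lengthwise_tray top [([205.2, 287.3], 0.59)]
    [0.5496 0.1053 0.1375] 0.009299624601923528
crosswise_tray scene [([205.3, 292.2], 0.67)]
crosswise_tray top [([220.4, 330.7], 0.81)]
    [ 0.5037 -0.0221  0.1438] 0.004294375407313999
scraper scene [([313.2, 188.7], 0.64)]
scraper top [([244.0, 4
[... 864 characters left out ...]
], 0.95)]
finial top [([201.8, 288.1], 0.74), ([198.5, 435.3], 0.62)]
    [ 0.5302 -0.0734 -0.2444] 0.4359213684319593
{'clock': 1.3, 'qpos': array([ 1.0887,  0.1808,  1.607 ,  0.    ,  1.3539, -0.2063]), 'joint_velocities': array([ 0.    ,  0.0002,  0.0008, -0.0018,  0.0005,  0.0007]), 'joint_efforts': array([ -0.0003, -44.4846, -35.1671,  -0.0004,   0.0008,  -0.    ]), 'position': array([0.1566, 0.5533, 0.2313]), 'tool_rot': array([[-0.9622,  0.2724, -0.    ],
       [ 0.2724,  0.9622, -0.    ],
       [ 0.    , -0.    , -1.    ]]), 'wrist_force': array([ 0.0559, -0.0075,  1.0155]), 'moment': array([-0.0379, -0.0026, -0.0023]), 'grasp_force': 0.0, 'gripper_width': 0.99915085099721} -0.0187
```

View images.

View pics/top0.png

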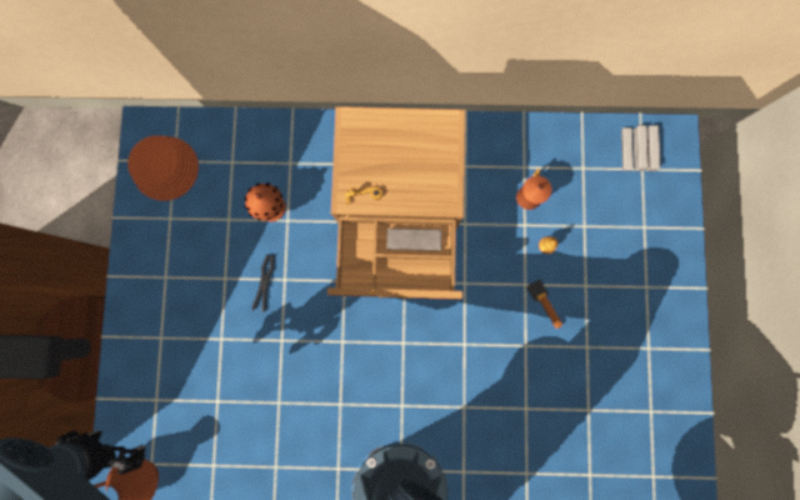

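View pics/scene0.png

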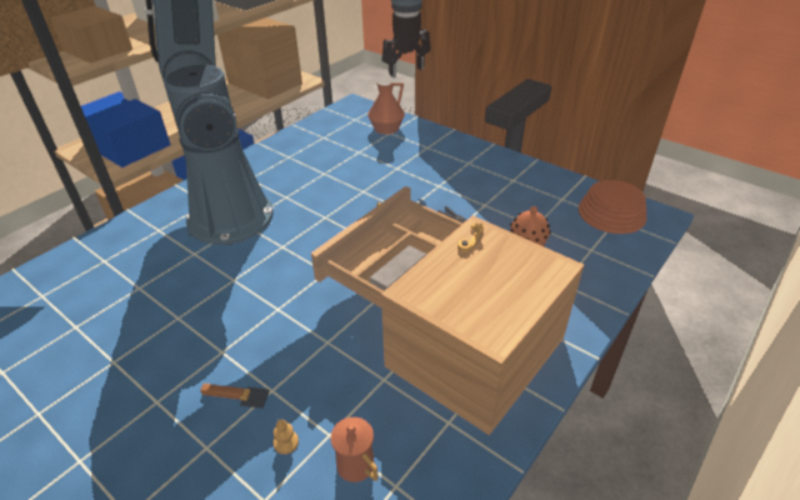

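```bash
python3 - <<'E'
from h import *
im=manip.get_image('top')['image'][:,:,::-1]
def c(r0,r1,c0,c1,s): 
    x=cv2.resize(im[r0:r1,c0:c1],None,fx=s,fy=s,interpolation=cv2.INTER_CUBIC)
    return x
a=c(130,245,255,385,6)  #780x690 too big
a=c(135,245,255,385,5)  # 650x550
cv2.imwrite('pics/dr.png',a)
b=np.hstack([c(195,255,185,235,8),c(215,275,410,460,8)])
cv2.imwrite('pics/tools.png',b)
E
```

```text
(no output)
```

View pics/dr.png

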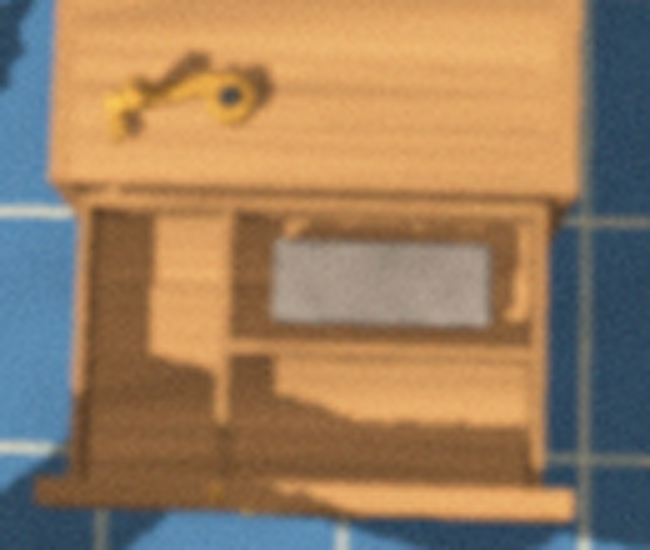

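View pics/tools.png

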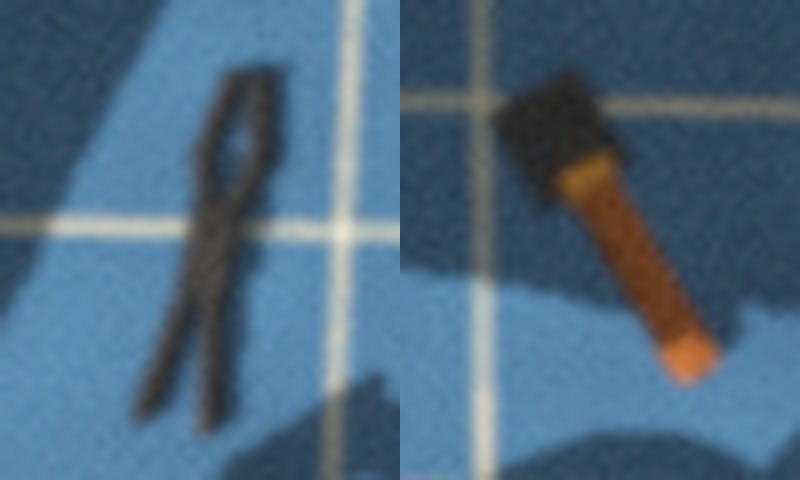

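```bash
python3 - <<'E'
from h import *
np.set_printoptions(precision=4,suppress=True)
I=manip.get_image('top'); S=manip.get_image('scene')
def px(x,y,s,c0,r0): return [r0+(y+.5)/s-.5, c0+(x+.5)/s-.5]
P=lambda x,y,z: onz(I,px(x,y,5,255,135),z)
T=lambda x,y,z: onz(I,px(x,y,8,185,195),z)
G=lambda x,y,z: onz(I,px(x,y,8,410-50,215),z) # x incl. 400 offset
for n,p in dict(topL=P(50,183,.2),topR=P(580,200,.2),panL=P(35,505,.2),panR=P(575,520,.2),pinL=P(38,478,.2),pinR=P(575,488,.2),
  piv=P(232,96,.216),knob=P(122,98,.233),jaw=T(250,72,.008),r1=T(140,415,.006),r2=T(208,428,.006),blade=G(533,95,.003),hend=G(687,375,.008)).items(): print(n,p)
a=P(35,505,.2);b=P(575,520,.2);d=a-b;print('yaw panel',np.degrees(np.arctan2(-d[0],d[1])),np.linalg.norm(d))
a=P(50,183,.2);b=P(580,200,.2);d=a-b;print('yaw top',np.degrees(np.arctan2(-d[0],d[1])),np.linalg.norm(d))
for nm,a,b in(('tongs',T(250,72,.008),T(174,422,.006)),('scr',G(533,95,.003),G(687,375,.008))):
    d=a-b;print(nm,'mid',(a+b)/2,'len',np.linalg.norm(d),'ang',np.degrees(np.arctan2(d[1],d[0])))
for t,z in(('tongs',.0),('scraper',0),('finial',0),('lengthwise_tray',.148),('crosswise_tray',.148),('drawer_face',.178),('stud_top',.212),('latch_pivot',.2),('latch_knob',.233)):
    for m in manip.mark_of(t,'top')[:2]: print(t,round(m['score'],2),onz(I,m['position'],z))
    for m in manip.mark_of(t,'scene')[:2]: print('  sc',t,round(m['score'],2),onz(S,m['position'],z))
E
```

```text
topL [0.6302 0.1605 0.2   ]
topR [ 0.6261 -0.1247  0.2   ]
panL [0.4571 0.1621 0.2   ]
panR [ 0.4549 -0.1231  0.2   ]
pinL [0.4713 0.161  0.2   ]
pinR [ 0.4717 -0.123   0.2   ]
piv [0.676  0.0626 0.216 ]
knob [0.6699 0.1194 0.233 ]
jaw [0.5614 0.338  0.008 ]
r1 [0.4273 0.3744 0.006 ]
r2 [0.4228 0.3477 0.006 ]
blade [ 0.5031 -0.3188  0.003 ]
hend [ 0.3968 -0.3752  0.008 ]
yaw panel -0.4375839832392057 0.28512966115557264
yaw top -0.8179167346073312 0.2852021451461782
tongs mid [0.4931 0.3495 0.007 ] len 0.13850569691707487 ang -9.588075835559817
scr mid [ 0.45   -0.347   0.0055] len 0.12039400736092952 ang 27.950156142771995
tongs 0.73 [ 0.4508 -0.352   0.    ]
tongs 0.56 [0.4845 0.3547 0.    ]
  sc tongs 0.42 [0.5003 0.3459 0.    ]
scraper 0.94 [ 0.4505 -0.3514  0.    ]
scraper 0.47 [0.4864 0.3541 0.    ]
  sc scraper 0.57 [ 0.4494 -0.3538  0.    ]
finial 0.5 [ 0.5961 -0.3593  0.    ]
  sc finial 0.87 [ 0.6016 -0.368   0.    ]
  sc finial 0.55 [0.4453 0.2553 0.    ]
  sc lengthwise_tray 0.74 [0.5512 0.1097 0.148 ]
crosswise_tray 0.78 [ 0.5114 -0.0137  0.148 ]
  sc crosswise_tray 0.72 [ 0.5044 -0.0166  0.148 ]
drawer_face 0.81 [0.4556 0.024  0.178 ]
drawer_face 0.61 [ 0.5695 -0.301   0.178 ]
  sc drawer_face 0.83 [0.4574 0.0274 0.178 ]
  sc drawer_face 0.25 [ 0.8    -0.3802  0.178 ]
stud_top 0.74 [0.4648 0.0618 0.212 ]
  sc stud_top 0.75 [0.4779 0.0662 0.212 ]
latch_pivot 0.76 [0.6764 0.0673 0.2   ]
  sc latch_pivot 0.72 [0.6742 0.0684 0.2   ]
  sc latch_pivot 0.45 [0.5931 0.0486 0.2   ]
  sc latch_knob 0.77 [0.6804 0.093  0.233 ]
  sc latch_knob 0.64 [0.6969 0.0365 0.233 ]
```

```bash
cat >> h.py <<'E'
def plan(p,yaw):
    """tool-axis turn first (share of pi), then shift (shares of 0.2) in the turned frame; yaw = world angle of tool y, deg, mod 180"""
    s=manip.state(); R=np.array(s['tool_rot']); cur=np.degrees(np.arctan2(R[1,1],R[0,1]))
    d=(yaw-cur+90)%180-90; y=np.radians(cur+d)
    Y=np.array([np.cos(y),np.sin(y),0]);Z=np.array([0,0,-1.]);X=np.cross(Y,Z)
    D=np.array(p)-s['position']; sh=np.array([X@D,Y@D,Z@D])/.2
    print('t',round(s['clock'],2),'pos',s['position'].round(4),'yaw',round(cur,2),'az',round(-d/180,4),'sh',sh.round(4),'rows>',round(np.linalg.norm(D)/.05,1),'F',s['wrist_force'].round(1),'g',round(s['gripper_width'],3),round(s['grasp_force'],1),'tilt',R[:,2].round(3))
E
python3 -c "
from h import *
plan([.491,.351,.10],80.4)"
```

```text
t 2.35 pos [0.1566 0.5533 0.2313] yaw 74.2 az -0.0344 sh [-1.8175 -0.7184  0.6565] rows> 8.2 F [-0.3 -0.4  0.2] g 1.003 0.0 tilt [ 0. -0. -1.]
```

jog_arm(motion="0 0 0 0 0 -0.0344 1; -0.2017 -0.0797 0.0728 0 0 0 1; -0.2017 -0.0797 0.0728 0 0 0 1; -0.2017 -0.0797 0.0728 0 0 0 1; -0.2017 -0.0797 0.0728 0 0 0 1; -0.2017 -0.0797 0.0728 0 0 0 1; -0.2017 -0.0797 0.0728 0 0 0 1; -0.2017 -0.0797 0.0728 0 0 0 1; -0.2017 -0.0797 0.0728 0 0 0 1; -0.2017 -0.0797 0.0728 0 0 0 1", grip_force=40)

```text
clock: 3.35
position: [0.4921, 0.3501, 0.0998]
tool_rot: [[-0.986, 0.167, 0.0], [0.167, 0.986, 0.0], [-0.0, 0.0, -1.0]]
wrist_force: [0.6, 0.0, 0.3]
gripper_width: 0.996
grasp_force: 0.0
```

```bash
python3 -c "
from h import *
plan([.491,.351,.004],80.4)"
```

```text
t 3.35 pos [0.4921 0.3501 0.0998] yaw 80.38 az -0.0001 sh [0.0061 0.0034 0.4789] rows> 1.9 F [0.6 0.  0.3] g 0.996 0.0 tilt [ 0.  0. -1.]
```

jog_arm(motion="0 0 0.15 0 0 0 1; 0 0 0.15 0 0 0 1; 0 0 0.12 0 0 0 1; 0 0 0.06 0 0 0 1; 0 0 0 0 0 0 0; 0 0 0 0 0 0 0; 0 0 0 0 0 0 0; 0 0 0 0 0 0 0; 0 0 0 0 0 0 0; 0 0 0 0 0 0 0")

```text
clock: 4.35
position: [0.4915, 0.3518, 0.0058]
tool_rot: [[-0.986, 0.167, 0.002], [0.167, 0.986, 0.001], [-0.002, 0.001, -1.0]]
wrist_force: [-1.1, -1.5, 5.4]
gripper_width: 0.222
grasp_force: 39.7
```

jog_arm(motion="0 0 -0.1 0 0 0 0; 0 0 -0.2 0 0 0 0; 0 0 -0.25 0 0 0 0; 0 0 -0.25 0 0 0 0; 0 0 -0.25 0 0 0 0; 0 0 -0.2 0 0 0 0; 0 0 -0.1 0 0 0 0")

```text
clock: 5.05
position: [0.4918, 0.3519, 0.2795]
tool_rot: [[-0.986, 0.167, 0.006], [0.167, 0.986, 0.003], [-0.006, 0.004, -1.0]]
wrist_force: [-0.2, -0.9, -1.4]
gripper_width: 0.216
grasp_force: 39.6
```

```bash
python3 - <<'E'
from h import *
plan([.507,-.0195,.275],-.6)
I=manip.get_image('top');S=manip.get_image('scene')
p=manip.state()['position']
a=proj(I,p).astype(int);b=proj(S,p).astype(int);print(a,b)
def c(im,q):
    q=[min(max(q[0],50),350),min(max(q[1],50),590)]
    return cv2.resize(im['image'][q[0]-50:q[0]+50,q[1]-50:q[1]+50,::-1],(400,400),interpolation=cv2.INTER_CUBIC)
cv2.imwrite('pics/g1.png',np.hstack([c(I,a),c(S,b)]))
E
```

```text
t 5.05 pos [0.4918 0.3519 0.2795] yaw 80.4 az 0.45 sh [-1.8562  0.0953  0.0226] rows> 7.4 F [-0.2 -0.9 -1.4] g 0.216 39.6 tilt [ 0.006  0.003 -1.   ]
[218 180] [ 98 375]
```

View pics/g1.png

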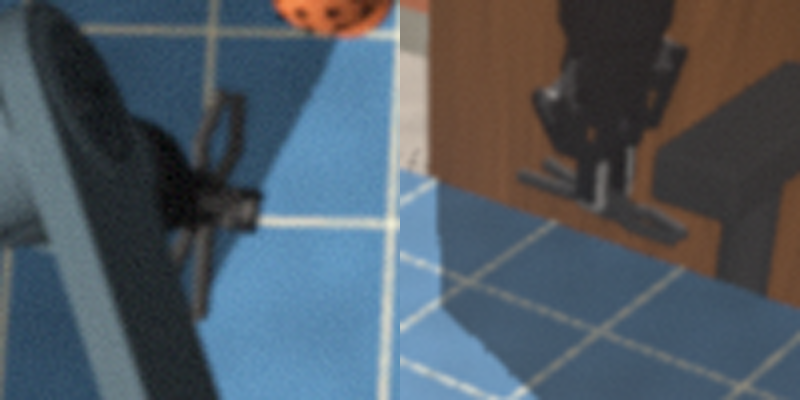

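```bash
python3 - <<'E'
from h import *
I=manip.get_image('top')
a=onz(I,[218-50+97/4-.5,180-50+231/4-.5],.28);b=onz(I,[218-50+316/4-.5,180-50+200/4-.5],.28)
print(a,b,np.linalg.norm(a-b)); print(np.degrees(np.arctan2(*(a-b)[[1,0]])))
E
```

```text
[0.55922045 0.3397132  0.28      ] [0.42333772 0.35074475 0.28      ] 0.13632978580415658
-4.641344904523378
```

jog_arm(motion="0 0 0 0 0 0.045 0; 0 0 0 0 0 0.045 0; 0 0 0 0 0 0.045 0; 0 0 0 0 0 0.045 0; 0 0 0 0 0 0.045 0; 0 0 0 0 0 0.045 0; 0 0 0 0 0 0.045 0; 0 0 0 0 0 0.045 0; 0 0 0 0 0 0.045 0; 0 0 0 0 0 0.045 0")

```text
clock: 6.2
position: [0.4893, 0.3506, 0.2707]
tool_rot: [[0.017, 1.0, -0.005], [1.0, -0.017, -0.002], [-0.002, -0.005, -1.0]]
wrist_force: [1.4, 0.8, -1.7]
gripper_width: 0.214
grasp_force: 39.6
```

jog_arm(motion="-0.12 0.01 0 0 0 0 0; -0.22 0.01 0 0 0 0 0; -0.23 0.01 0 0 0 0 0; -0.23 0.01 0 0 0 0 0; -0.23 0.01 0 0 0 0 0; -0.23 0.01 0 0 0 0 0; -0.23 0.01 0 0 0 0 0; -0.22 0.01 0 0 0 0 0; -0.13 0.01 0 0 0 0 0; 0 0 0 0 0 0 0")

```text
clock: 7.2
position: [0.5035, -0.0199, 0.2714]
tool_rot: [[0.015, 1.0, -0.004], [1.0, -0.015, 0.0], [0.0, -0.004, -1.0]]
wrist_force: [0.2, 0.2, -2.1]
gripper_width: 0.216
grasp_force: 39.6
```

```bash
python3 - <<'E'
from h import *
plan([.507,-.0195,.156],-.6)
I=manip.get_image('top');S=manip.get_image('scene')
d=cv2.resize(I['image'][130:250,255:395,::-1],(467,400),interpolation=cv2.INTER_CUBIC)
e=cv2.resize(S['image'][110:260,240:360,::-1],(320,400),interpolation=cv2.INTER_CUBIC)
cv2.imwrite('pics/g2.png',np.hstack([d,e]))
for t,z in(('lengthwise_tray',.148),('crosswise_tray',.148),('drawer_face',.178),('stud_top',.212)):
    for m in manip.mark_of(t,'top')[:1]: print(t,round(m['score'],2),onz(I,m['position'],z))
    for m in manip.mark_of(t,'scene')[:1]: print('  sc',t,round(m['score'],2),onz(S,m['position'],z))
E
```

```text
t 7.2 pos [ 0.5035 -0.0199  0.2714] yaw -0.87 az -0.0015 sh [0.0023 0.0176 0.577 ] rows> 2.3 F [ 0.2  0.2 -2.1] g 0.216 39.6 tilt [-0.004  0.    -1.   ]
lengthwise_tray 0.95 [0.54929579 0.09576841 0.148     ]
  sc lengthwise_tray 0.59 [0.55033147 0.10211758 0.148     ]
crosswise_tray 0.64 [ 0.51031677 -0.01374073  0.148     ]
  sc crosswise_tray 0.81 [ 0.50903398 -0.02121437  0.148     ]
drawer_face 0.82 [0.45823607 0.02728882 0.178     ]
  sc drawer_face 0.97 [0.44514176 0.0264101  0.178     ]
stud_top 0.57 [0.45699437 0.06238194 0.212     ]
  sc stud_top 0.88 [0.47001665 0.05732311 0.212     ]
```

View pics/g2.png

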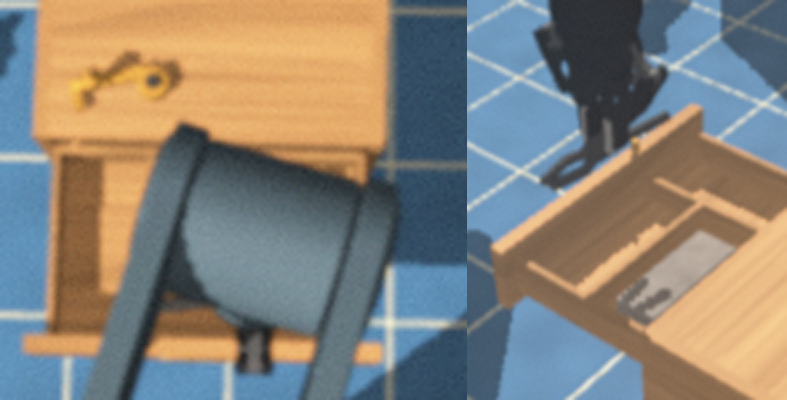

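jog_arm(motion="0.005 0.022 0 0 0 -0.0015 0; 0 0 0.1 0 0 0 0; 0 0 0.15 0 0 0 0; 0 0 0.15 0 0 0 0; 0 0 0.1 0 0 0 0; 0 0 0.05 0 0 0 0; 0 0 0.02 0 0 0 0; 0 0 0 0 0 0 0")

```text
clock: 8.5
position: [0.5095, -0.016, 0.1606]
tool_rot: [[0.006, 1.0, 0.0], [1.0, -0.006, -0.0], [-0.0, 0.0, -1.0]]
wrist_force: [-0.5, 0.6, -0.9]
gripper_width: 0.221
grasp_force: 39.5
```

```bash
python3 -c "
from h import *
plan([.508,-.0185,.155],-.6)"
```

```text
t 8.5 pos [ 0.5095 -0.016   0.1606] yaw -0.33 az 0.0015 sh [-0.0126 -0.0072  0.0278] rows> 0.1 F [-0.5  0.6 -0.9] g 0.221 39.5 tilt [ 0. -0. -1.]
```

jog_arm(motion="-0.01 -0.006 0.025 0 0 0.0015 0; 0 0 0 0 0 0 0; 0 0 0 0 0 0 0.36; 0 0 0 0 0 0 0.36; 0 0 0 0 0 0 0.36")

```text
clock: 9.0
position: [0.5087, -0.0182, 0.1562]
tool_rot: [[0.011, 1.0, 0.002], [1.0, -0.011, -0.001], [-0.001, 0.002, -1.0]]
wrist_force: [1.8, -0.8, 0.7]
gripper_width: 0.356
grasp_force: 1.2
```

```bash
python3 -c "
from h import *
plan([.508,-.0185,.28],-62)"
```

```text
t 9.0 pos [ 0.5087 -0.0182  0.1562] yaw -0.61 az 0.3411 sh [-3.800e-03 -5.000e-04 -6.192e-01] rows> 2.5 F [ 1.8 -0.8  0.7] g 0.356 1.2 tilt [ 0.002 -0.001 -1.   ]
```

jog_arm(motion="0 0 -0.05 0 0 0 0.36; 0 0 -0.1 0 0 0 0.36; 0 0 -0.15 0 0 0 0.36; 0 0 -0.2 0 0 0 0.36; 0 0 -0.12 0 0 0 1; 0 0 0 0 0 0 1")

```text
clock: 9.6
position: [0.5099, -0.0184, 0.2844]
tool_rot: [[0.01, 1.0, 0.008], [1.0, -0.01, -0.002], [-0.002, 0.008, -1.0]]
wrist_force: [0.2, -0.0, 0.2]
gripper_width: 0.694
grasp_force: 0.0
```

jog_arm(motion="0 0 0 0 0 0.0427 1; 0 0 0 0 0 0.0427 1; 0 0 0 0 0 0.0427 1; 0 0 0 0 0 0.0427 1; 0 0 0 0 0 0.0427 1; 0 0 0 0 0 0.0427 1; 0 0 0 0 0 0.0427 1; 0 0 0 0 0 0.0427 1; 0 0 0 0 0 0 1")

```text
clock: 10.5
position: [0.5073, -0.0178, 0.2786]
tool_rot: [[0.884, 0.467, -0.002], [0.467, -0.884, 0.0], [-0.001, -0.001, -1.0]]
wrist_force: [0.0, -1.3, 0.2]
gripper_width: 1.005
grasp_force: 0.0
```

```bash
python3 -c "
from h import *
plan([.450,-.349,.1],-62)"
```

```text
t 10.5 pos [ 0.5073 -0.0178  0.2786] yaw -62.16 az -0.0009 sh [-1.0304  1.3277  0.8931] rows> 7.6 F [ 0.  -1.3  0.2] g 1.005 0.0 tilt [-0.002  0.    -1.   ]
```

jog_arm(motion="-0.1 0.13 0 0 0 0 1; -0.13 0.17 0 0 0 0 1; -0.14 0.18 0 0 0 0 1; -0.14 0.18 0 0 0 0 1; -0.14 0.18 0.07 0 0 0 1; -0.12 0.16 0.15 0 0 0 1; -0.12 0.16 0.15 0 0 0 1; -0.1 0.13 0.2 0 0 0 1; -0.04 0.04 0.22 0 0 0 1; 0 0 0.1 0 0 0 1")

```text
clock: 11.5
position: [0.4476, -0.3482, 0.0979]
tool_rot: [[0.883, 0.469, -0.004], [0.469, -0.883, 0.005], [-0.002, -0.006, -1.0]]
wrist_force: [-0.9, 0.9, 0.8]
gripper_width: 1.001
grasp_force: 0.0
```

```bash
python3 - <<'E'
from h import *
S=manip.get_image('scene');I=manip.get_image('top')
plan([.450,-.349,.005],-62)
for t in('scraper','tongs'):
  for c,i in(('scene',S),('top',I)):
    for m in manip.mark_of(t,c)[:2]: print(t,c,round(m['score'],2),np.round(m['position']),onz(i,m['position'],.15 if t=='tongs' else 0))
cv2.imwrite('pics/g3.png',np.hstack([cv2.resize(I['image'][130:250,255:395,::-1],(467,400),interpolation=cv2.INTER_CUBIC),cv2.resize(S['image'][110:260,240:360,::-1],(320,400),interpolation=cv2.INTER_CUBIC)]))
E
```

```text
t 11.6 pos [ 0.4478 -0.3463  0.0982] yaw -61.98 az 0.0001 sh [0.0032 0.017  0.4662] rows> 1.9 F [ 0.1  0.8 -0.1] g 0.998 0.0 tilt [-0.006  0.007 -1.   ]
scraper scene 0.72 [315. 186.] [ 0.44823857 -0.35295221  0.        ]
scraper top 0.61 [187. 320.] [0.62212524 0.01382177 0.        ]
tongs scene 0.59 [203. 294.] [ 0.50532158 -0.01832943  0.15      ]
tongs top 0.9 [219. 330.] [ 0.50939089 -0.01734119  0.15      ]
tongs top 0.21 [149. 282.] [0.70568021 0.12117803 0.15      ]
```

View pics/g3.png

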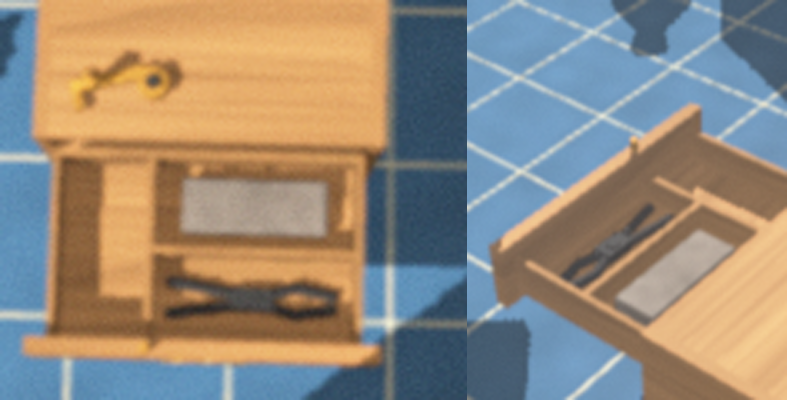

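jog_arm(motion="0.003 0.017 0.15 0 0 0 1; 0 0 0.15 0 0 0 1; 0 0 0.1 0 0 0 1; 0 0 0.06 0 0 0 1; 0 0 0 0 0 0 0; 0 0 0 0 0 0 0; 0 0 0 0 0 0 0; 0 0 0 0 0 0 0; 0 0 0 0 0 0 0; 0 0 0 0 0 0 0")

```text
clock: 12.8
position: [0.4532, -0.3518, 0.0119]
tool_rot: [[0.884, 0.468, 0.001], [0.468, -0.884, -0.001], [0.0, 0.002, -1.0]]
wrist_force: [-1.3, 0.6, 4.9]
gripper_width: 0.194
grasp_force: 39.0
```

jog_arm(motion="0 0 -0.1 0 0 0 0; 0 0 -0.2 0 0 0 0; 0 0 -0.25 0 0 0 0; 0 0 -0.25 0 0 0 0; 0 0 -0.25 0 0 0 0; 0 0 -0.2 0 0 0 0; 0 0 -0.1 0 0 0 0; 0 0 0 0 0 0 0")

```text
clock: 13.6
position: [0.4538, -0.3525, 0.285]
tool_rot: [[0.884, 0.468, 0.005], [0.468, -0.884, -0.006], [0.002, 0.008, -1.0]]
wrist_force: [0.6, -0.8, -0.6]
gripper_width: 0.191
grasp_force: 39.5
```

```bash
python3 - <<'E'
from h import *
S=manip.get_image('scene');I=manip.get_image('top')
plan([.55,.104,.28],-90.6)
p=manip.state()['position']
a=proj(I,p).astype(int);b=proj(S,p).astype(int);print(a,b)
c=lambda im,q: cv2.resize(im['image'][q[0]-50:q[0]+50,q[1]-50:q[1]+50,::-1],(400,400),interpolation=cv2.INTER_CUBIC)
cv2.imwrite('pics/g4.png',np.hstack([c(I,a),c(S,b)]))
E
```

```text
t 13.7 pos [ 0.4523 -0.3508  0.2798] yaw -62.1 az 0.1583 sh [ 4.6460e-01 -2.2789e+00 -9.0000e-04] rows> 9.3 F [-0.1 -0.7 -2.3] g 0.19 39.5 tilt [-0.  0. -1.]
[240 466] [229 157]
```

View pics/g4.png

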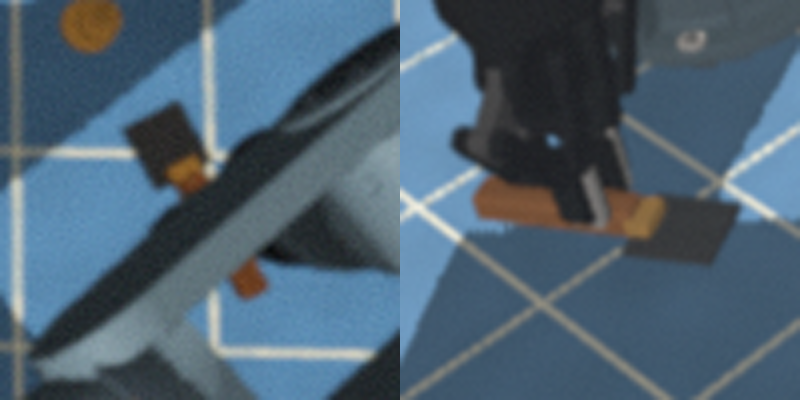

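```bash
python3 - <<'E'
from h import *
I=manip.get_image('top')
f=lambda x,y:onz(I,[190+y/4-.5,416+x/4-.5],.277)
a=f(150,116);b=f(256,293);print(a,b,(a+b)/2,np.linalg.norm(a-b),np.degrees(np.arctan2(*(a-b)[[1,0]])));print(manip.state()['position'])
E
```

```text
[ 0.5055292  -0.31966813  0.277     ] [ 0.39900963 -0.38181532  0.277     ] [ 0.45226941 -0.35074172  0.277     ] 0.12332352804591235 30.260763080343363
[ 0.45191797 -0.35035853  0.27860064]
```

jog_arm(motion="0 0 0 0 0 0.0396 0; 0 0 0 0 0 0.0396 0; 0 0 0 0 0 0.0396 0; 0 0 0 0 0 0.0396 0; 0 0 0 0 0 0 0")

```text
clock: 14.25
position: [0.4518, -0.3502, 0.2778]
tool_rot: [[1.0, -0.012, -0.003], [-0.012, -1.0, 0.004], [-0.003, -0.003, -1.0]]
wrist_force: [-0.3, 0.3, -2.0]
gripper_width: 0.195
grasp_force: 39.5
```

```bash
python3 - <<'E'
from h import *
I=manip.get_image('top')
print(onz(I,[196,255+151/3.335-.5],.176),onz(I,[196,255+59/3.335-.5],.183))
plan([.548,.104,.28],-90.6)
E
```

```text
[0.56777088 0.06536353 0.176     ] [0.56541576 0.13983517 0.183     ]
t 14.3 pos [ 0.4519 -0.3504  0.2782] yaw -90.46 az 0.0008 sh [ 0.4566 -2.2767 -0.0089] rows> 9.3 F [ 0.1  0.7 -1.6] g 0.185 39.5 tilt [-0.003  0.003 -1.   ]
```

jog_arm(motion="0.03 -0.15 0 0 0 0 0; 0.05 -0.24 0 0 0 0 0; 0.05 -0.24 0 0 0 0 0; 0.05 -0.24 0 0 0 0 0; 0.05 -0.24 0 0 0 0 0; 0.05 -0.24 0 0 0 0 0; 0.05 -0.24 0 0 0 0 0; 0.05 -0.24 0 0 0 0 0; 0.05 -0.24 0 0 0 0 0; 0.026 -0.207 0 0 0 0 0")

```text
clock: 15.3
position: [0.5484, 0.1058, 0.2795]
tool_rot: [[1.0, -0.006, -0.001], [-0.006, -1.0, 0.0], [-0.002, -0.0, -1.0]]
wrist_force: [1.1, -0.8, -0.7]
gripper_width: 0.187
grasp_force: 39.5
```

jog_arm(motion="0 0 0.05 0 0 0 0; 0 0 0.1 0 0 0 0; 0 0 0.1 0 0 0 0; 0 0 0.05 0 0 0 0; 0 0 0 0 0 0 0; 0 0 0 0 0 0 0")

```text
clock: 15.9
position: [0.5488, 0.1028, 0.2208]
tool_rot: [[1.0, -0.01, -0.0], [-0.01, -1.0, -0.0], [-0.0, 0.0, -1.0]]
wrist_force: [-0.5, -0.2, -0.7]
gripper_width: 0.186
grasp_force: 39.5
```

```bash
python3 -c "
from h import *
plan([.548,.104,.158],-90.6)"
```

```text
t 15.9 pos [0.5488 0.1028 0.2208] yaw -90.6 az 0.0 sh [-0.004  -0.006   0.3138] rows> 1.3 F [-0.5 -0.2 -0.7] g 0.186 39.5 tilt [-0. -0. -1.]
```

jog_arm(motion="-0.004 -0.004 0.1 0 0 0 0; 0 0 0.1 0 0 0 0; 0 0 0.06 0 0 0 0; 0 0 0.03 0 0 0 0; 0 0 0.015 0 0 0 0; 0 0 0 0 0 0 0; 0 0 0 0 0 0 0")

```text
clock: 16.6
position: [0.5485, 0.1041, 0.1605]
tool_rot: [[1.0, -0.011, 0.002], [-0.011, -1.0, -0.0], [0.002, 0.0, -1.0]]
wrist_force: [0.4, 0.3, -0.9]
gripper_width: 0.186
grasp_force: 39.5
```

jog_arm(motion="0 0 0.01 0 0 0 0; 0 0 0 0 0 0 0; 0 0 0.01 0 0 0 0; 0 0 0 0 0 0 0; 0 0 0 0 0 0 0")

```text
clock: 17.1
position: [0.551, 0.1041, 0.1597]
tool_rot: [[1.0, -0.01, 0.008], [-0.01, -1.0, -0.0], [0.008, 0.0, -1.0]]
wrist_force: [-0.5, -0.0, 14.0]
gripper_width: 0.193
grasp_force: 41.2
```

Contact; release and raise.

jog_arm(motion="0 0 -0.01 0 0 0 0; 0 0 0 0 0 0 0.36; 0 0 0 0 0 0 0.36; 0 0 0 0 0 0 0.36; 0 0 -0.05 0 0 0 0.36; 0 0 -0.15 0 0 0 0.36; 0 0 -0.2 0 0 0 0.36; 0 0 -0.2 0 0 0 0.36; 0 0 -0.1 0 0 0 0; 0 0 0 0 0 0 0")

```text
clock: 18.1
position: [0.5498, 0.1041, 0.3024]
tool_rot: [[1.0, -0.011, 0.008], [-0.011, -1.0, -0.0], [0.008, 0.0, -1.0]]
wrist_force: [0.5, 0.4, 0.0]
gripper_width: 0.026
grasp_force: 0.0
```

```bash
python3 -c "
from h import *
plan([.39,.0195,.29],-90.6)"
```

```text
t 18.1 pos [0.5498 0.1041 0.3024] yaw -90.6 az -0.0 sh [-0.7945  0.4315  0.0618] rows> 3.6 F [0.5 0.4 0. ] g 0.026 0.0 tilt [ 0.008 -0.    -1.   ]
```

jog_arm(motion="-0.15 0.08 0 0 0 0 0; -0.2 0.11 0 0 0 0 0; -0.2 0.11 0 0 0 0 0; -0.17 0.09 0 0 0 0 0; -0.075 0.042 0.2 0 0 0 0; 0 0 0.2 0 0 0 0; 0 0 0.15 0 0 0 0; 0 0 0.1 0 0 0 0; 0 0 0.03 0 0 0 0; 0 0 0 0 0 0 0")

```text
clock: 19.1
position: [0.3869, 0.0197, 0.1605]
tool_rot: [[1.0, -0.011, -0.003], [-0.011, -1.0, 0.001], [-0.003, -0.001, -1.0]]
wrist_force: [0.0, 0.3, -0.9]
gripper_width: -0.003
grasp_force: 0.0
```

```bash
python3 - <<'E'
from h import *
S=manip.get_image('scene');I=manip.get_image('top')
plan([.44,.0195,.165],-90.6)
cv2.imwrite('pics/g5.png',np.hstack([cv2.resize(I['image'][130:250,255:395,::-1],(467,400),interpolation=cv2.INTER_CUBIC),cv2.resize(S['image'][110:260,240:360,::-1],(320,400),interpolation=cv2.INTER_CUBIC)]))
E
```

```text
t 19.2 pos [0.3884 0.0193 0.1623] yaw -90.6 az -0.0 sh [ 0.2578 -0.0036 -0.0136] rows> 1.0 F [ 0.3 -0.4  0.3] g 0.003 0.0 tilt [ 0.001 -0.    -1.   ]
```

View pics/g5.png

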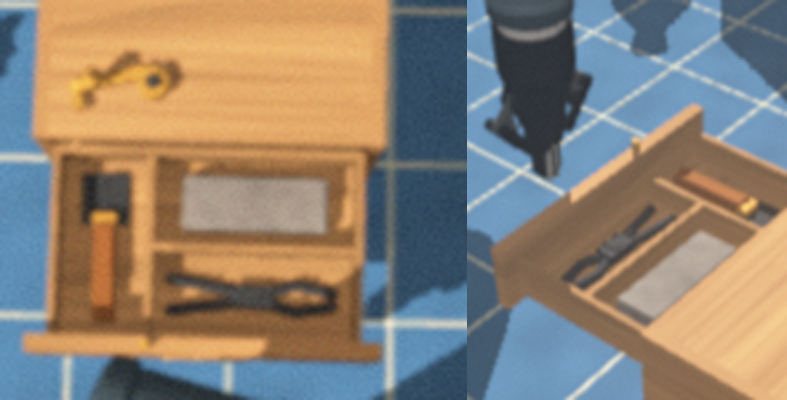

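jog_arm(motion="0.1 0 0 0 0 0 0; 0.1 0 0 0 0 0 0; 0.04 0 0 0 0 0 0; 0.04 0 0 0 0 0 0; 0.04 0 0 0 0 0 0; 0.05 0 0 0 0 0 0; 0.05 0 0 0 0 0 0; 0.05 0 0 0 0 0 0; 0.05 0 0 0 0 0 0; 0.05 0 0 0 0 0 0")

```text
clock: 20.2
position: [0.5027, 0.0183, 0.1615]
tool_rot: [[1.0, -0.011, -0.0], [-0.011, -1.0, 0.0], [-0.0, -0.0, -1.0]]
wrist_force: [-2.1, 0.4, 1.5]
gripper_width: -0.002
grasp_force: 1.1
```

jog_arm(motion="0.05 0 0 0 0 0 0; 0.05 0 0 0 0 0 0; 0.05 0 0 0 0 0 0; 0.05 0 0 0 0 0 0; 0.03 0 0 0 0 0 0; 0.03 0 0 0 0 0 0; 0.02 0 0 0 0 0 0; 0.02 0 0 0 0 0 0; 0 0 0 0 0 0 0")

```text
clock: 21.1
position: [0.5626, 0.0173, 0.1617]
tool_rot: [[1.0, -0.011, 0.001], [-0.011, -1.0, -0.0], [0.001, 0.0, -1.0]]
wrist_force: [-0.1, 0.9, 0.3]
gripper_width: -0.002
grasp_force: 0.0
```

jog_arm(motion="0.03 0 0 0 0 0 0; 0.03 0 0 0 0 0 0; 0.02 0 0 0 0 0 0; 0.02 0 0 0 0 0 0; 0.02 0 0 0 0 0 0; 0.02 0 0 0 0 0 0; 0.02 0 0 0 0 0 0; 0.02 0 0 0 0 0 0; 0 0 0 0 0 0 0")

```text
clock: 22.0
position: [0.598, 0.0171, 0.1616]
tool_rot: [[1.0, -0.011, -0.001], [-0.011, -1.0, -0.0], [-0.001, 0.0, -1.0]]
wrist_force: [-3.1, -0.5, 1.4]
gripper_width: 0.003
grasp_force: 1.8
```

```bash
python3 - <<'E'
from h import *
plan([.6,.0195,.162],-90.6)
S=manip.get_image('scene')
for m in manip.mark_of('stud_top','scene')[:2]: print(m,onz(S,m['position'],.212))
E
```

```text
t 22.0 pos [0.598  0.0171 0.1616] yaw -90.61 az -0.0001 sh [ 0.0099 -0.0119 -0.002 ] rows> 0.1 F [-3.1 -0.5  1.4] g 0.003 1.8 tilt [-0.001 -0.    -1.   ]
{'position': [182.6, 351.7], 'score': 0.71} [0.61489425 0.07053229 0.212     ]
```

jog_arm(motion="0.02 0 0 0 0 0 0; 0.02 0 0 0 0 0 0; 0 0 0 0 0 0 0")

```text
clock: 22.4
position: [0.6055, 0.0171, 0.1614]
tool_rot: [[1.0, -0.011, -0.002], [-0.011, -1.0, 0.0], [-0.002, -0.0, -1.0]]
wrist_force: [-5.4, -1.4, 3.6]
gripper_width: -0.001
grasp_force: 3.0
```

jog_arm(motion="0.02 0 0 0 0 0 0; 0 0 0 0 0 0 0; 0 0 0 0 0 0 0")

```text
clock: 22.7
position: [0.6054, 0.0171, 0.1614]
tool_rot: [[1.0, -0.01, -0.011], [-0.01, -1.0, -0.0], [-0.011, 0.0, -1.0]]
wrist_force: [-23.8, -0.7, 14.7]
gripper_width: -0.0
grasp_force: 12.4
```

jog_arm(motion="-0.05 0 0 0 0 0 0; -0.1 0 0 0 0 0 0; -0.2 0 0 0 0 0 0; -0.2 0 0 0 0 0 0; -0.2 0 -0.1 0 0 0 0; 0 0 -0.2 0 0 0 0; 0 0 -0.2 0 0 0 0; 0 0 -0.1 0 0 0 0; 0 0 0 0 0 0 0")

```text
clock: 23.6
position: [0.4626, 0.0182, 0.2858]
tool_rot: [[1.0, -0.011, 0.01], [-0.011, -1.0, -0.002], [0.01, 0.002, -1.0]]
wrist_force: [0.6, -0.4, -0.0]
gripper_width: 0.001
grasp_force: 0.0
```

```bash
python3 - <<'E'
from h import *
S=manip.get_image('scene');I=manip.get_image('top')
plan([.6,.0195,.3],-90.6)
cv2.imwrite('pics/g6.png',np.hstack([cv2.resize(I['image'][135:185,265:315,::-1],(400,400),interpolation=cv2.INTER_CUBIC),cv2.resize(S['image'][155:205,340:390,::-1],(400,400),interpolation=cv2.INTER_CUBIC)]))
for t,z in(('drawer_face',.178),('stud_top',.212),('latch_pivot',.2),('latch_knob',.233)):
    for c,i in(('top',I),('scene',S)):
        for m in manip.mark_of(t,c)[:2]: print(t,c,round(m['score'],2),np.round(m['position'],1),onz(i,m['position'],z))
E
```

```text
t 23.7 pos [0.4604 0.0186 0.2816] yaw -90.6 az -0.0 sh [ 0.6979 -0.0117 -0.0919] rows> 2.8 F [-0.7 -0.   0.1] g 0.001 0.0 tilt [ 0.002 -0.    -1.   ]
drawer_face top 0.93 [177.4 315.3] [0.61967497 0.02407471 0.178     ]
drawer_face scene 0.69 [205.6 338.1] [0.616654   0.01451339 0.178     ]
drawer_face scene 0.35 [355.6 227. ] [ 0.70112407 -0.4185538   0.178     ]
stud_top top 0.67 [173.5 301.3] [0.62341032 0.0606741  0.212     ]
stud_top scene 0.98 [185.2 354.3] [0.62562574 0.06617979 0.212     ]
stud_top scene 0.33 [195.7 371.5] [0.67970945 0.05875852 0.212     ]
latch_pivot top 0.59 [154.9 301.2] [0.67674066 0.06298119 0.2       ]
latch_knob top 0.7 [149.2 280.4] [0.68335693 0.11610294 0.233     ]
latch_knob scene 0.68 [184.9 353.1] [0.6373016  0.04341916 0.233     ]
```

View pics/g6.png

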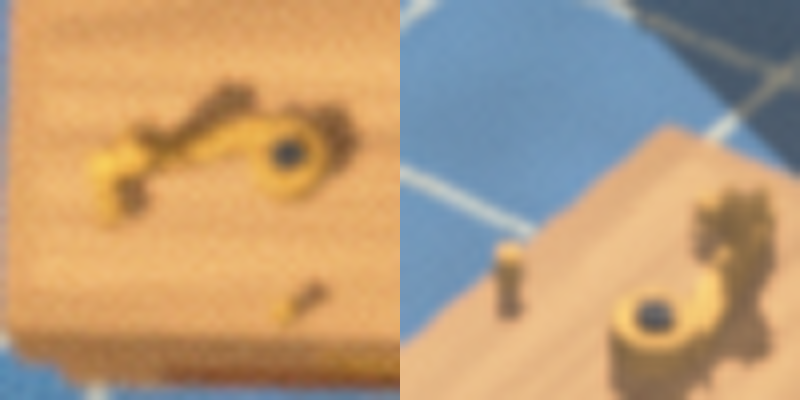

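```bash
python3 - <<'E'
from h import *
S=manip.get_image('scene');I=manip.get_image('top')
q=lambda x,y:[135+(y+.5)/8-.5,265+(x+.5)/8-.5]
s=lambda x,y:[155+(y+.5)/8-.5,340+(x-400+.5)/8-.5]
print('boss',onz(I,q(288,152),.216),onz(S,s(655,317),.216),'knob',onz(I,q(123,148),.233),onz(S,s(710,202),.233),tri(I,q(123,148),S,s(710,202)),'hookend',onz(I,q(108,218),.211),'stud',onz(I,q(284,312),.212),onz(S,s(510,250),.212))
c=np.array([.676,.064])
for th in(1.1,1.3,1.5,1.7):
    w=np.radians(-.6+166.55)-th
    k=np.r_[c+.0473*np.array([np.cos(w),np.sin(w)]),.233]
    print(th,k,(proj(I,k)-[135,265])*8+3.5,(proj(S,k)-[155,340])*8+[3.5,403.5])
print(manip.mark_of('latch_knob','scene')[:3])
E
```

```text
boss [0.67660924 0.06379989 0.216     ] [0.67900689 0.05908637 0.216     ] knob [0.67295612 0.11698743 0.233     ] [0.67289644 0.09527759 0.233     ] (array([0.67002618, 0.11360313, 0.22231158]), np.float64(0.013837310479829884)) hookend [0.65419367 0.12371364 0.211     ] stud [0.62318116 0.06396348 0.212     ] [0.62511907 0.06282359 0.212     ]
1.1 [0.66542044 0.11010166 0.233     ] [170.83221581 143.21444235] [168.19295906 716.09168466]
1.3 [0.67479031 0.11128453 0.233     ] [142.83832982 140.51263892] [178.08454119 745.0474608 ]
1.5 [0.68420841 0.11058231 0.233     ] [114.85875285 143.54515554] [191.2106606  770.91272355]
1.7 [0.69329927 0.10802301 0.233     ] [ 88.0039922  152.17409403] [207.12741842 792.68046089]
[]
```

```bash
python3 -c "
from h import *
plan([.718,.112,.285],-90.6)"
```

```text
t 24.25 pos [0.4599 0.0187 0.2814] yaw -90.61 az -0.0001 sh [ 1.2856 -0.4801 -0.0182] rows> 5.5 F [-0.9 -0.8  0.6] g 0.003 0.0 tilt [-0.  0. -1.]
```

jog_arm(motion="0.15 -0.06 -0.01 0 0 0 0; 0.2 -0.08 0 0 0 0 0; 0.2 -0.08 0 0 0 0 0; 0.2 -0.08 0 0 0 0 0; 0.2 -0.08 0 0 0 0 0; 0.2 -0.06 0 0 0 0 0; 0.13 -0.04 0 0 0 0 0; 0 0 0 0 0 0 0")

```text
clock: 25.05
position: [0.7189, 0.1128, 0.2812]
tool_rot: [[1.0, -0.01, -0.002], [-0.01, -1.0, 0.0], [-0.002, -0.0, -1.0]]
wrist_force: [-1.5, -0.5, 0.2]
gripper_width: 0.005
grasp_force: 0.0
```

```bash
python3 -c "
from h import *
plan([.718,.112,.2195],-90.6)"
```

```text
t 25.05 pos [0.7189 0.1128 0.2812] yaw -90.56 az 0.0002 sh [-0.0045  0.0038  0.3083] rows> 1.2 F [-1.5 -0.5  0.2] g 0.005 0.0 tilt [-0.002  0.    -1.   ]
```

jog_arm(motion="0 0 0.1 0 0 0 0; 0 0 0.1 0 0 0 0; 0 0 0.07 0 0 0 0; 0 0 0.038 0 0 0 0; 0 0 0 0 0 0 0; -0.03 0 0 0 0 0 0; -0.03 0 0 0 0 0 0; -0.03 0 0 0 0 0 0; -0.03 0 0 0 0 0 0; 0 0 0 0 0 0 0")

```text
clock: 26.05
position: [0.6924, 0.1124, 0.2228]
tool_rot: [[1.0, -0.01, 0.001], [-0.01, -1.0, 0.0], [0.001, -0.0, -1.0]]
wrist_force: [-0.2, -0.9, 0.1]
gripper_width: 0.002
grasp_force: 0.0
```

```bash
python3 -c "
from h import *
plan([.662,.116,.2195],-90.6)
plan([.634,.0985,.2195],-90.6)"
```

```text
t 26.05 pos [0.6924 0.1124 0.2228] yaw -90.59 az 0.0 sh [-0.1524 -0.0166  0.0165] rows> 0.6 F [-0.2 -0.9  0.1] g 0.002 0.0 tilt [ 0.001  0.    -1.   ]
t 26.05 pos [0.6924 0.1124 0.2228] yaw -90.59 az 0.0 sh [-0.2915  0.0724  0.0165] rows> 1.2 F [-0.2 -0.9  0.1] g 0.002 0.0 tilt [ 0.001  0.    -1.   ]
```

jog_arm(motion="-0.02 0 0.01 0 0 0 0; -0.03 -0.005 0 0 0 0 0; -0.03 -0.005 0 0 0 0 0; -0.03 -0.005 0 0 0 0 0; -0.03 0 0 0 0 0 0; -0.01 0 0 0 0 0 0")

```text
clock: 26.65
position: [0.6623, 0.1157, 0.22]
tool_rot: [[1.0, -0.01, -0.0], [-0.01, -1.0, 0.0], [-0.0, -0.0, -1.0]]
wrist_force: [2.1, -1.3, 0.2]
gripper_width: -0.004
grasp_force: 0.8
```

jog_arm(motion="-0.03 0.01 0 0 0 0 0; -0.03 0.015 0 0 0 0 0; -0.03 0.02 0 0 0 0 0; -0.025 0.02 0 0 0 0 0; -0.02 0.02 0 0 0 0 0; 0 0 0 0 0 0 0")

```text
clock: 27.25
position: [0.635, 0.0982, 0.2199]
tool_rot: [[1.0, -0.011, -0.001], [-0.011, -1.0, -0.0], [-0.001, 0.0, -1.0]]
wrist_force: [-0.1, 0.3, -0.2]
gripper_width: -0.0
grasp_force: 0.1
```

```bash
python3 - <<'E'
from h import *
plan([.634,.0985,.2195],-90.6)
I=manip.get_image('top');S=manip.get_image('scene')
for c,i in(('top',I),('scene',S)):
    for m in manip.mark_of('latch_knob',c)[:2]: print(c,round(m['score'],2),np.round(m['position'],1),onz(i,m['position'],.233))
E
```

```text
t 27.25 pos [0.635  0.0982 0.2199] yaw -90.64 az -0.0002 sh [-0.005  -0.0012  0.0022] rows> 0.0 F [-0.1  0.3 -0.2] g -0.0 0.1 tilt [-0.001 -0.    -1.   ]
scene 0.64 [180.2 358.2] [0.63650185 0.0651698  0.233     ]
scene 0.19 [204.4 338.9] [ 0.65251628 -0.03191409  0.233     ]
```

jog_arm(motion="0 0.015 0 0 0 0 0; 0 0.015 0 0 0 0 0; 0 0.01 0 0 0 0 0; 0 0 0 0 0 0 0")

```text
clock: 27.85
position: [0.6352, 0.0944, 0.2198]
tool_rot: [[1.0, -0.009, -0.001], [-0.009, -1.0, 0.006], [-0.001, -0.006, -1.0]]
wrist_force: [-0.4, 13.1, 1.0]
gripper_width: 0.002
grasp_force: 6.2
```

jog_arm(motion="0 -0.05 0 0 0 0 0; 0 -0.1 0 0 0 0 0; 0 0 -0.1 0 0 0 0; 0 0 -0.2 0 0 0 0; -0.2 0 -0.1 0 0 0 0; -0.25 0 0 0 0 0 0; -0.25 0 0 0 0 0 0; -0.25 0 0 0 0 0 0; 0 0 0 0 0 0 0")

```text
clock: 28.75
position: [0.4403, 0.1232, 0.299]
tool_rot: [[1.0, -0.009, -0.003], [-0.009, -1.0, -0.001], [-0.003, 0.001, -1.0]]
wrist_force: [0.3, 0.5, 0.2]
gripper_width: 0.002
grasp_force: 0.0
```

```bash
python3 - <<'E'
from h import *
plan([.634,.0985,.2195],-90.6)
I=manip.get_image('top');S=manip.get_image('scene')
for t,z in(('latch_knob',.233),('stud_top',.212),('drawer_face',.178),('latch_pivot',.2),('finial',0),('cup',0),('burner',0)):
  for c,i in(('top',I),('scene',S)):
    for m in manip.mark_of(t,c)[:1]: print(t,c,round(m['score'],2),np.round(m['position'],1),onz(i,m['position'],z))
# brass mask, projected to z=.211
im=cv2.cvtColor(I['image'],cv2.COLOR_RGB2HSV)[148:186,278:318]
print(cv2.cvtColor(I['image'],cv2.COLOR_RGB2HSV)[155,301],im[30,30])
w=((im[...,1]>185)&(im[...,2]>150))
for r in w: print(''.join('#' if x else '.' for x in r))
c=np.array([.676,.064])
for n,k in (('knob',[.6295,.0755,.233]),('stud',[.621,.065,.212]),('armend',[.6105,.0757,.211]),('pivot',[.676,.064,.216])): print(n,proj(I,k)-[148,278])
E
```

```text
t 28.75 pos [0.4403 0.1232 0.299 ] yaw -90.54 az 0.0003 sh [0.9699 0.1131 0.3975] rows> 4.2 F [0.3 0.5 0.2] g 0.002 0.0 tilt [-0.003 -0.001 -1.   ]
latch_knob top 0.45 [166.2 295.4] [0.63856464 0.07536596 0.233     ]
latch_knob scene 0.8 [181.7 356.6] [0.63681028 0.05820857 0.233     ]
stud_top top 0.59 [172.7 301.9] [0.6256013  0.05913273 0.212     ]
stud_top scene 0.94 [186.6 354.6] [0.62927456 0.06225657 0.212     ]
drawer_face top 0.59 [177.5 317.4] [0.61950318 0.01831957 0.178     ]
drawer_face scene 0.96 [202.6 337.2] [0.60839596 0.02193334 0.178     ]
latch_pivot top 0.87 [156.3 300.5] [0.67284286 0.0647741  0.2       ]
latch_pivot scene 0.62 [195.1 371.6] [0.67134221 0.07316927 0.2       ]
finial top 0.75 [197.1 435.3] [ 0.59589999 -0.34898333  0.        ]
cup top 0.62 [158.5 423.7] [ 0.71878416 -0.3139232   0.        ]
cup scene 0.59 [368.3 285.3] [ 0.72194206 -0.30708311  0.        ]
burner top 0.7 [165.5 215.5] [0.6842087  0.34728859 0.        ]
burner scene 0.92 [203.3 420.1] [0.68437878 0.33768564 0.        ]
[ 16 117 131] [ 15 152 176]
..................................
[... 950 characters left out ...]
........................................
........................................
........................................
........................................
........................................
........................................
........................................
........................................
........................................
........................................
........................................
........................................
........................................
........................................
knob [21.60567991 17.25316269]
stud [26.36264847 21.65168669]
armend [30.24652878 17.55029418]
pivot [ 5.78476587 22.48156857]
```

```bash
python3 - <<'E'
from h import *
I=manip.get_image('top')
im=cv2.cvtColor(cv2.GaussianBlur(I['image'],(3,3),0),cv2.COLOR_RGB2HSV)[148:186,278:318].astype(int)
m=(im[...,0]>=18)&(im[...,0]<40)&(im[...,1]>110)
for i,r in enumerate(m): print('%2d '%i+''.join('#' if x else '.' for x in r))
E
```

```text
0 ........................................
 1 .....................#..................
 2 .....................##.................
 3 .....................#..................
 4 ...................##...................
 5 ..................###...................
 6 ..................###...................
 7 ..................###...................
 8 .................#####.###..............
 9 .................#########..............
10 ................########................
11 ................#####...................
12 ................#####...................
13 ................####....................
14 ................####....................
15 ................####....................
16 ...............#####....................
17 ...............#####....................
18 ................####....................
19 ................###.....................
20 ...............###......................
21 ..............####......................
22 ..............#####.....................
23 ..............#####.....................
24 ...............####.....................
25 ................###.....................
26 ................####....................
27 ................#####...................
28 ................#######.................
29 ................########................
30 ................########................
31 ........................................
32 ........................................
33 ........................................
34 ........................................
35 ........................................
36 ........................................
37 ........................................
```

```bash
python3 -c "
from workcell import manip
print(manip.close_job())"
```

```text
the job is handed in; nothing more can be done
None
```

I handed the job in at about 29 s on the robot's clock. The tongs and scraper are flat in their compartments, the drawer is pushed home to its hard stop, and the latch was then swung shut to its stop with its hook in front of the stud. The burner, cup and finial are where they stood.

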